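# Slide the full gift carton into the labelling corner

## Task

Push the tall, full yellow carton across the table into the labelling corner, so that it stands flush against both the near stop (on the robot's side) and the left stop. Push it low, near its base, because pushed high it tips: it must slide upright all the way, never lifted, and never pushed or held by its upper half or carrying handle. Leave the two leaf-wrapped dumplings and the tape roll where they are.

Things in the scene. Friction and masses are not known exactly. Their poses are not given: they have to be found in the camera images.
- carton: Tall full yellow gift carton, red diamonds on two faces: 110 (own x) x 120 (own y) x 200 mm tall without handle, 0.78 to 0.95 kg, centre of mass near half height. Loose, slides with 5 to 12 N if pushed within 40 mm of the table; tips if pushed at mid height. Lean the hand back so the fingertips lead. Origin: centre of underside, z up, x within 0.3 rad of straight ahead at the start.
- carton_upper: The carton's upper half (from 100 to 200 mm above the table), fixed to the lower half, with an upright carrying handle in the middle of the top: 10 mm (carton x) x 60 mm (carton y) x 30 mm, from 200 to 230 mm above the table. Origin: the carton's centre at half height, 100 mm above its underside. Not to be pushed or held.
- corner: Labelling corner, fixed to the table: two aluminium stops, 30 mm high, 15 mm thick, at a right angle; bare table between them. A grey label printer (140 x 150 x 128 mm tall) stands outside the left stop. Origin: inside corner where the inner faces meet, at table height; z up; x within 0.15 rad of straight ahead. Inner faces: near stop x = 0, left stop y = 0; the carton goes at x > 0, y < 0.
- near_stop (a point): Middle of the near stop's inner face, 15 mm above the table. The stop runs from y = 0 to y = -240 mm of the corner's frame.
- left_stop (a point): Middle of the left stop's inner face, 15 mm above the table. The stop runs from x = 0 to x = 270 mm of the corner's frame.
- seat (a point): Point on the table under the centre of a carton that stands flush against both stops: x = 55 mm, y = -60 mm in the corner's frame, the carton's axes parallel to the corner's.
- dumpling_left: Leaf-wrapped dumpling, dark green squat pyramid about 84 mm over the corners, 52 mm tall, loose on the table beyond the printer, at the far left of the work. Origin: centre of its underside. Leave alone.
- dumpling_right: The same kind of dumpling, loose on the table near right of the work. Origin: centre of its underside. Leave alone.
- tape_roll: Roll of brown packing tape lying flat, 90 mm outside diameter, 60 mm hole, 48 mm tall, loose on the table, far right of the work. Origin: centre of its underside. Leave alone.

How it is judged (in metres and radians):
At the end, for the whole second after the job is handed in: Carton upright (0.04 rad), at rest on the table, within 0.07 rad of square with the corner and its centre at most 7 mm short of flush against the near stop and 7 mm short of flush against the left stop; dumplings and tape roll within 15 mm of their starts (x of carton in the frame of corner between 0.045 and 0.062 m and y of carton in the frame of corner between -0.067 and -0.05 m and angle between the x axis of carton and the x axis of corner, either way round below 0.07 rad and angle between carton's own z axis and vertical below 0.04 rad and height (world z) of carton below 0.005 m and linear speed of carton below 0.01 m/s and distance of each of dumpling_left, dumpling_right, tape_roll from where it was at the start of the episode below 0.015 m); the robot touches nothing.
It fails at once if the carton tips more than 0.15 rad (angle between carton's own z axis and vertical above 0.15 rad).
It fails at once if the carton is lifted (its underside's centre rises 15 mm) (height (world z) of carton above 0.015 m).
It fails at once if the fingers press on the carton's upper half or its handle (contact force between the fingers and carton_upper above 1 N).
It fails at once if a dumpling or the tape roll is shifted by more than 15 mm (distance of any of dumpling_left, dumpling_right, tape_roll from where it was at the start of the episode above 0.015 m).
It also fails if it takes over 58 s, if anything falls off the work surface, if the arm or the gripper's body presses on something with over 40 N, if the wrist force passes 120 N, or if a joint passes its speed limit or range.

## Robot

A 6-joint arm with a two-finger parallel gripper is mounted at the origin on the work surface. World frame = base frame: x ahead of the robot, y to its left, z up, the work surface at z = 0. Lengths are in mm, angles in rad, forces in N, time in s.
With the tool pointing down it reaches from about 275 to 1000 mm from the base axis. Payload 8.4 kg.
Tool frame: the origin (TCP) lies between the finger pads; the fingertips stand 22 mm ahead of it and the grasp point (between the pads) lies 3 mm ahead of it; z points along the fingers, y is the line along which they close (so a half turn about z gives the same grasp; the last joint's range is limited). The gripper opens to 85 mm and grips with 20 to 120 N. Pads are 22 mm wide; open, the fingers measure 114 mm over their backs; the gripper's body (76 mm by 85 mm) begins 54 mm behind the grasp point. The pads swing forward as they close: fully open they stand 13 mm farther back than shut.
Start: joints at [-1.319, 0.353, 1.633, -0, 1.155, -0.002], TCP at [156.926, -604.981, 253.281] pointing down, gripper open.
Joint ranges: [-2.63, 2.63], [-0.92, 2.1], [0.06, 2.66], [-1.3, 4.44], [0, 2.69], [-3.02, 3.02]. Speed limits (rad/s): [2.22, 2.22, 2.79, 3.14, 3.14, 3.14].

## Interface

Orientations are given as [roll, pitch, yaw] about the fixed x, y, z axes, in that order (R = Rz(yaw) Ry(pitch) Rx(roll)).
In Python, from rig import r, grab_frame gives the robot as it stands.
- The arm moves only by the shell command python3 -m inch 'ROWS' [FORCE]. ROWS is JSON, a list of rows, each a list of 7 numbers: the turn, a rotation vector about the tool's x, y, z as a fraction of full scale, then the shift along the tool's x, y, z as a fraction of full scale, then the closure, from 0 (fully open) to 1 (shut). In form: [[rx, ry, rz, dx, dy, dz, fingers], ...]. A call has 1 to 8 rows; each row shifts and turns the commanded pose from where the row before left it, along the tool's axes as they then stand; what a row does not reach is not made up. Full scale, the value 1, is 2.5 cm for a shift and pi rad for a turn. A row lasts 1/12 s, in which the tool goes at most 41.7 mm and 7.16 degrees, less where a joint would pass 70% of its speed; a pose out of reach is approached as far as the arm can. A call with a number of a shift or a turn outside -1 to 1 is refused whole. A call with a gripper value outside its range is refused whole. The fingers move at their own pace and stop on an object; FORCE is the grip in N (left out, the last holds). Time passes only in rows, so rows that do not move let the fingers close. It gives the time, the measured TCP pose, the force, the opening and the grip force at its end, in the units of the state.
- r.sense(): the state, without advancing time (a new reading comes with each control period).
- grab_frame(name): name is "scene" or "top" or "wrist"; returns a dict with "pixels" (480x640x3 uint8, red, green, blue), "z_map" (480x640 float32, mm along the optical axis (not along the pixel's ray), 0 where there is no reading), "vertical_fov" (degrees; the focal length in pixels is half the picture's height over the tangent of half this angle, whatever the lens; pixels are square), "cx", "cy" (the principal point, pixels), "cam_to_world" (4x4, takes a point from camera to world coordinates). Camera axes: x right, y down, z forward; pixel columns grow to the right and rows downward; lengths in mm; the calibration is good to about 2 mm. A picture is of the moment at which its call begins.
- r.sign_off(): hands the job in; it is judged then, once.
The state is a dict: "clock": time; "qpos": joint angles; "qvel": joint speeds; "joint_efforts": joint torques, N m; "eef_pos": TCP position; "tcp_rot": TCP orientation; "contact_force": force on the tool from outside, world axes, zero at the start; "wrist_torque": the same for the moment, N m; "opening": opening from 0.0 (shut) to 1.0 (fully open); "grasp_force": force on a finger pad.
Only numpy, scipy, OpenCV 4.12 (cv2) and the standard library are available. Lean on these libraries where they do the work, as an engineer would, in place of code of your own. Each camera call takes 0.05 s, during which the arm holds its last target. There are 200 camera calls.

## Working session

There is one attempt and no reset: what is moved stays moved. The work goes in short steps, Python scripts to look and compute and a shell command to move; the robot and the scene stay as the last step left them, time stands still between calls to the robot, and variables do not carry over. Pictures are saved under pics/ and viewed, at most 10 in all, crops included, and the job is handed in when it is done.

```bash
mkdir -p pics
cat > h.py <<'E'
import numpy as np, cv2
from rig import r, grab_frame
def cloud(f):
    v,u=np.mgrid[0:480,0:640]; z=f["z_map"]; fl=240/np.tan(np.radians(f["vertical_fov"])/2)
    P=np.stack([(u-f["cx"])/fl*z,(v-f["cy"])/fl*z,z],-1)
    T=np.array(f["cam_to_world"]); return P@T[:3,:3].T+T[:3,3]
def shot(cam,name):
    f=grab_frame(cam); cv2.imwrite(f"pics/{name}.png",f["pixels"][:,:,::-1]); return f
E
python3 - <<'E'
from h import *
for c in("top","scene"):
    f=shot(c,c+"0"); np.savez(c+"0.npz",P=cloud(f),I=f["pixels"]); print(c,np.array(f["cam_to_world"]).round(2).tolist())
print(r.sense())
E
```

```text
top [[0.02, -1.0, 0.07, 502.84], [-1.0, -0.02, 0.03, -50.53], [-0.03, -0.07, -1.0, 926.81], [0.0, 0.0, 0.0, 1.0]]
scene [[0.11, 0.63, -0.77, 1312.99], [0.99, -0.06, 0.09, -126.03], [0.01, -0.78, -0.63, 705.97], [0.0, 0.0, 0.0, 1.0]]
{'clock': 0.1, 'qpos': array([-1.31939904e+00,  3.53611737e-01,  1.63406690e+00,  3.63432763e-06,
        1.15523426e+00, -2.38673940e-03]), 'qvel': array([-0.0001457 , -0.00046519, -0.00153463,  0.00033107, -0.00326096,
        0.00020629]), 'joint_efforts': array([ 7.15470906e-04, -6.06359410e+01, -3.42819357e+01, -3.11258475e-05,
        3.89440553e-03,  4.04929850e-06]), 'eef_pos': array([ 156.82330848, -604.57508285,  252.61318298]), 'tcp_rot': array([-3.14027243e+00, -6.47411833e-06,  2.53782549e-01]), 'contact_force': array([-0.40391156, -0.28966099, -0.3955535 ]), 'wrist_torque': array([ 0.00486518,  0.00113956, -0.06373264]), 'grasp_force': 0.0, 'opening': 1.0020859487434275}
```

View pics/top0.png

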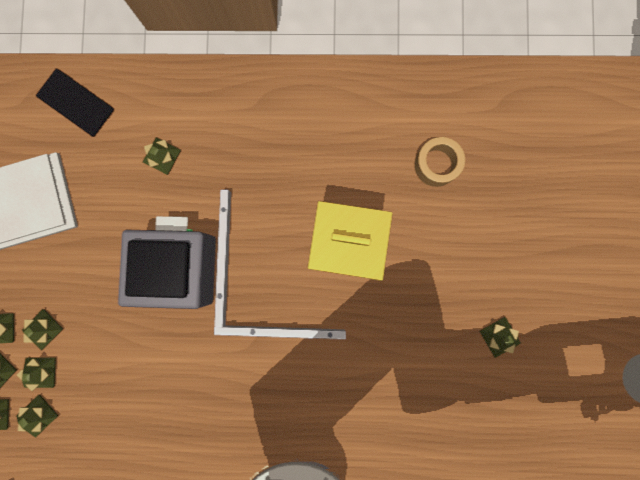

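View pics/scene0.png

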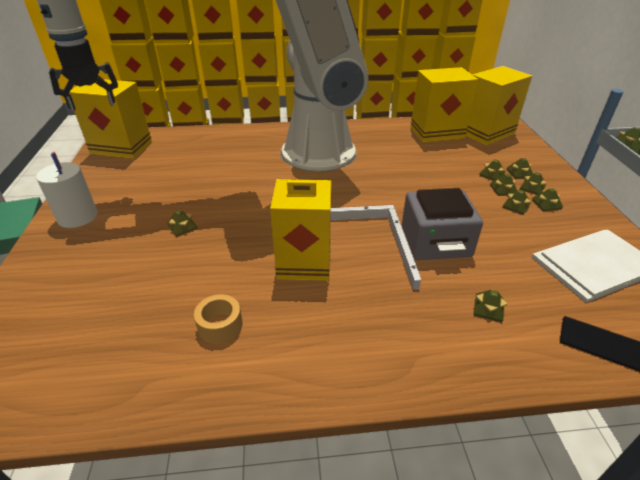

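The top view shows the carton at about (350,240), the inside corner at about (224,327), the dumplings at (161,155) and (500,337), and the tape roll at (441,160). The scene view shows the carton upright and clear of the stops.

Run:
```python
from h import *
d=np.load("top0.npz");P,I=d["P"],d["I"]
hsv=cv2.cvtColor(I,cv2.COLOR_RGB2HSV)
u=np.arange(640)[None,:]+0*P[...,0];v=np.arange(480)[:,None]+0*P[...,0]
m=(abs(P[...,2]-200)<8)&(u>290)&(u<410)&(v>180)&(v<300)
q=P[m][:,:2].astype(np.float32); print("carton top",cv2.minAreaRect(q),P[m][:,2].mean())
# stops: aluminium top at z 30
for n,b in(("left",(212,232,195,318)),("near",(236,345,322,342))):
    k=(abs(P[...,2]-30)<6)&(u>b[0])&(u<b[1])&(v>b[2])&(v<b[3])&(hsv[...,1]<70)
    w=P[k]; c=w[:,:2].mean(0); l=cv2.fitLine(w[:,:2].astype(np.float32),cv2.DIST_L2,0,.01,.01).ravel()
    print(n,k.sum(),l, cv2.minAreaRect(w[:,:2].astype(np.float32)))
for n,(a,b) in dict(dl=(161,155),dr=(500,337),tape=(441,160),printer=(160,268)).items():
    s=45 if n=="printer" else 30
    k=(abs(u-a)<s)&(abs(v-b)<s)&(P[...,2]>12)
    w=P[k];print(n,(w.min(0)+w.max(0))/2,w.max(0)-w.min(0))
```

```text
carton top ((548.570556640625, -88.08480834960938), (120.04566192626953, 110.12307739257812), 82.18326568603516) 200.09099860046197
left 1014 [ 9.999551e-01 -9.474839e-03  5.224776e+02  1.552797e+02] ((523.3614501953125, 160.9581298828125), (27.54163932800293, 239.47415161132812), 89.39800262451172)
near 884 [1.1305762e-02 9.9993610e-01 3.7705002e+02 1.6327560e+01] ((376.5966796875, 16.640113830566406), (208.28628540039062, 15.790644645690918), 89.3235855102539)
dl [632.37643633 137.93537227 469.41655936] [259.06581784 376.92665508 914.77910869]
dr [ 420.79426499 -240.56565846  469.41650609] [164.09852485 380.07540638 914.77921522]
tape [ 632.19075173 -182.98720578  469.40543886] [258.69444863 264.91850102 914.80134969]
printer [504.45986469 135.7108414  490.53823879] [156.32384439 372.47759334 872.53574983]
```

```bash
python3 - <<'E'
from h import *
d=np.load("top0.npz");P,I=d["P"],d["I"]
hsv=cv2.cvtColor(I,cv2.COLOR_RGB2HSV);Z=P[...,2]
v,u=np.mgrid[0:480,0:640]
k=(abs(Z-30)<4)&(u>205)&(u<240)&(v>195)&(v<315)
rows=[(P[j][k[j]][:,0].mean(),P[j][k[j]][:,1].min()) for j in range(195,315) if k[j].any()]
rows=np.array(rows);print("left inner",np.polyfit(rows[:,0],rows[:,1],1),np.median(rows,0))
k=(abs(Z-30)<4)&(u>240)&(u<335)&(v>315)&(v<345)
c=np.array([(P[:,i][k[:,i]][:,1].mean(),P[:,i][k[:,i]][:,0].max()) for i in range(240,335) if k[:,i].any()])
print("near inner",np.polyfit(c[:,0],c[:,1],1),np.median(c,0))
for n,(a,b) in dict(dl=(161,155),dr=(500,337),tape=(441,160)).items():
    w=P[(abs(u-a)<30)&(abs(v-b)<30)&(Z>12)&(Z<100)];print(n,(w.min(0)+w.max(0))/2,w.max(0)-w.min(0))
E
python3 -m inch '[[0,0,-0.0378,0,0,0,0.3],[0,0,-0.0378,0,0,0,0.3],[0,0,-0.0378,0,0,0,0.3],[0,0,-0.0378,0,0,0,0.3],[0,0,-0.0378,0,0,0,0.3],[0,0,-0.0378,0,0,0,0.3],[0,0,-0.0378,0,0,0,0.3],[0,0,-0.0378,0,0,0,0.3]]'
python3 -m inch '[[0,0,-0.0378,0,0,0,0.3],[0,0,-0.0378,0,0,0,0.3],[0,0,-0.0378,0,0,0,0.3],[0,0,0,0,0.5,0,0.3],[0,0,0,0.4,0.95,0,0.3],[0,0,0,0.8,0.95,0,0.3]]'
```

```text
left inner [-1.21968487e-02  1.54675586e+02] [524.90797274 148.29609119]
near inner [9.52467653e-03 3.83404064e+02] [ 21.88325736 383.60041679]
dl [726.75573479 291.17489625  32.86527501] [70.30722092 70.44760712 41.67653999]
dr [ 375.67226651 -392.83715516   33.24683409] [73.85452789 75.53241299 42.43987123]
tape [ 716.83577972 -270.55765892   32.47666522] [89.40439265 89.77759475 40.9438024 ]
clock: 0.77
eef_pos: [156.9, -604.7, 252.8]
tcp_rot: [-3.141, -0.001, 1.21]
contact_force: [-0.9, -0.3, -0.4]
opening: 0.699
grasp_force: 0.0
clock: 1.27
eef_pos: [218.1, -576.7, 253.0]
tcp_rot: [3.141, 0.001, 1.553]
contact_force: [0.4, -0.0, 0.3]
opening: 0.702
grasp_force: 0.0
```

```bash
python3 -m inch '[[0,0,0,1,1,0,0.3],[0,0,0,1,1,0,0.3],[0,0,0,1,1,0,0.3],[0,0,0,1,1,0,0.3],[0,0,0,1,1,0,0.3],[0,0,0,1,1,0,0.3],[0,0,0,1,1,0,0.3],[0,0,0,1,1,0,0.3]]'
python3 -m inch '[[0,0,0,1,1,0,0.3],[0,0,0,1,1,0,0.3],[0,0,0,1,1,0,0.3],[0,0,0,1,1,0,0.3],[0,0,0,0.5,1,0,0.3],[0,0.038,0,0,0,0,0.3],[0,0.038,0,0,0,0,0.3],[0,0.038,0,0,0,0,0.3]]'
python3 -m inch '[[0,0.038,0,0,0,0,0.3],[0,0.038,0,0,0,0,0.3],[0,0,0,0,0,0,0.3],[0,0,0,0,0,0,0.3]]'
```

```text
clock: 1.93
eef_pos: [421.0, -375.9, 253.2]
tcp_rot: [3.141, -0.0, 1.555]
contact_force: [1.1, -0.0, 0.3]
opening: 0.701
grasp_force: 0.0
clock: 2.6
eef_pos: [547.6, -264.6, 254.3]
tcp_rot: [3.14, -0.363, 1.56]
contact_force: [-1.0, -1.3, -1.4]
opening: 0.698
grasp_force: 0.0
clock: 2.93
eef_pos: [545.4, -267.2, 251.5]
tcp_rot: [-3.136, -0.596, 1.553]
contact_force: [0.3, 0.4, -0.5]
opening: 0.697
grasp_force: 0.0
```

```bash
python3 -m inch '[[0,0,0,-0.565,0,0.825,0.3],[0,0,0,-0.565,0,0.825,0.3],[0,0,0,-0.565,0,0.825,0.3],[0,0,0,-0.565,0,0.825,0.3],[0,0,0,-0.565,0,0.825,0.3],[0,0,0,-0.565,0,0.825,0.3],[0,0,0,-0.565,0,0.825,0.3],[0,0,0,-0.565,0,0.825,0.3]]'
python3 -m inch '[[0,0,0,-0.28,0,0.41,0.3],[0,0,0,0.82,0,0.565,0.3],[0,0,0,0.82,0,0.565,0.3],[0,0,0,0,0,0,0.3],[0,0,0,0,0,0,0.3]]'
python3 -c "
from h import *
shot('scene','s1')"
```

```text
clock: 3.6
eef_pos: [546.4, -266.5, 53.2]
tcp_rot: [-3.141, -0.593, 1.56]
contact_force: [-0.5, 0.1, -0.6]
opening: 0.702
grasp_force: 0.0
clock: 4.02
eef_pos: [546.6, -216.1, 41.6]
tcp_rot: [-3.141, -0.595, 1.562]
contact_force: [0.7, -0.9, 0.9]
opening: 0.701
grasp_force: 0.0
```

View pics/s1.png

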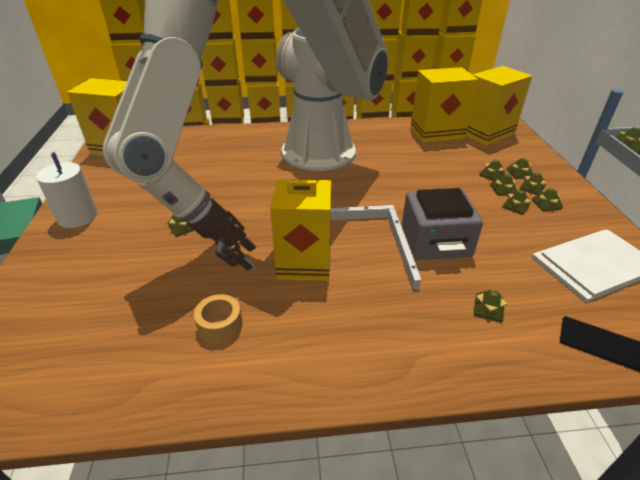

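Fingertips (near (250,265)) lean towards the carton base (275,270), clear of the tape and dumpling. Lower slightly and push.

```bash
python3 -m inch '[[0,0,0,-0.27,0,0.4,0.3],[0,0,0,0.41,0,0.28,0.3],[0,0,0,0.41,0,0.28,0.3],[0,0,0,0.165,0,0.113,0.3],[0,0,0,0.165,0,0.113,0.3],[0,0,0,0.165,0,0.113,0.3],[0,0,0,0.165,0,0.113,0.3]]'
python3 -m inch '[[0,0,0,0.165,0,0.113,0.3],[0,0,0,0.165,0,0.113,0.3],[0,0,0,0.165,0,0.113,0.3],[0,0,0,0.165,0,0.113,0.3],[0,0,0,0.165,0,0.113,0.3],[0,0,0,0.165,0,0.113,0.3],[0,0,0,0.165,0,0.113,0.3],[0,0,0,0.165,0,0.113,0.3]]'
cat >> h.py <<'E'
def carton(cam='top'):
    f=grab_frame(cam); P=cloud(f); h=cv2.cvtColor(f["pixels"],cv2.COLOR_RGB2HSV)
    m=(abs(P[...,2]-200)<12)&(h[...,0]>20)&(h[...,0]<35)&(h[...,1]>120)&(abs(P[...,1])<250)&(P[...,0]>300)
    w=P[m]; R=cv2.minAreaRect(w[:,:2].astype(np.float32)); A=np.c_[w[:,:2]-w[:,:2].mean(0),np.ones(len(w))]
    print(R, "tilt",np.linalg.lstsq(A,w[:,2],rcond=None)[0].round(3))
E
python3 -c "
from h import *
carton()"
```

```text
clock: 4.65
eef_pos: [546.7, -172.4, 28.5]
tcp_rot: [3.141, -0.597, 1.56]
contact_force: [0.3, 0.0, 0.4]
opening: 0.705
grasp_force: 0.0
clock: 5.32
eef_pos: [548.0, -134.0, 28.4]
tcp_rot: [3.139, -0.594, 1.561]
contact_force: [1.2, -7.3, 2.6]
opening: 0.7
grasp_force: 3.6
((541.9529418945312, -57.25666427612305), (119.86824035644531, 109.829833984375), 89.52417755126953) tilt [-1.00000e-03 -1.00000e-03  2.00087e+02]
```

```bash
python3 -m inch '[[0,0,0,0.2,0,0.136,0.3],[0,0,0,0.2,0,0.136,0.3],[0,0,0,0.2,0,0.136,0.3],[0,0,0,0.2,0,0.136,0.3],[0,0,0,0.2,0,0.136,0.3],[0,0,0,0.2,0,0.136,0.3],[0,0,0,0.2,0,0.136,0.3],[0,0,0,0.2,0,0.136,0.3]]'
python3 -m inch '[[0,0,0,0.2,0,0.136,0.3],[0,0,0,0.2,0,0.136,0.3],[0,0,0,0.2,0,0.136,0.3],[0,0,0,0.2,0,0.136,0.3],[0,0,0,0.2,0,0.136,0.3],[0,0,0,0.2,0,0.136,0.3],[0,0,0,0.2,0,0.136,0.3],[0,0,0,0.2,0,0.136,0.3]]'
python3 -c "
from h import *
carton()"
```

```text
clock: 6.03
eef_pos: [548.4, -85.4, 28.4]
tcp_rot: [3.139, -0.595, 1.561]
contact_force: [-0.3, -7.8, 2.1]
opening: 0.702
grasp_force: 3.8
clock: 6.7
eef_pos: [548.9, -36.9, 28.4]
tcp_rot: [3.139, -0.595, 1.561]
contact_force: [0.4, -8.4, 3.1]
opening: 0.7
grasp_force: 3.9
((542.4125366210938, 39.570945739746094), (120.09742736816406, 109.96217346191406), 89.40158081054688) tilt [-2.00000e-03  0.00000e+00  2.00047e+02]
```

```bash
python3 -m inch '[[0,0,0,0.2,0,0.136,0.3],[0,0,0,0.2,0,0.136,0.3],[0,0,0,0.2,0,0.136,0.3],[0,0,0,0.2,0,0.136,0.3],[0,0,0,0.2,0,0.136,0.3],[0,0,0,0.2,0,0.136,0.3],[0,0,0,0.13,0,0.09,0.3]]'
python3 -m inch '[[0,0,0,0.07,0,0.045,0.3],[0,0,0,0.07,0,0.045,0.3],[0,0,0,0.035,0,0.023,0.3]]'
python3 -c "
from h import *
carton()"
```

```text
clock: 7.33
eef_pos: [549.2, 3.6, 28.3]
tcp_rot: [3.14, -0.595, 1.561]
contact_force: [-0.4, -7.4, 3.8]
opening: 0.7
grasp_force: 4.3
clock: 7.58
eef_pos: [549.1, 8.7, 28.4]
tcp_rot: [3.14, -0.595, 1.561]
contact_force: [-0.8, -6.6, 2.0]
opening: 0.702
grasp_force: 3.8
((542.7188110351562, 85.14035034179688), (120.22483825683594, 110.00322723388672), 89.49822998046875) tilt [-2.00000e-03  1.00000e-03  2.00037e+02]
```

```bash
python3 -m inch '[[0,0,0,0.035,0,0.023,0.3],[0,0,0,0.035,0,0.023,0.3]]' | grep -E "eef|force"
python3 -m inch '[[0,0,0,0.035,0,0.023,0.3],[0,0,0,0,0,0,0.3]]'| grep -E "eef|force"
python3 -c "
from h import *
carton()"
```

```text
eef_pos: [549.2, 10.5, 28.4]
contact_force: [-1.0, -7.3, 1.3]
grasp_force: 3.7
eef_pos: [549.2, 11.4, 28.4]
contact_force: [-1.2, -8.5, 1.7]
grasp_force: 4.4
((542.8404541015625, 87.80650329589844), (120.55512237548828, 110.14210510253906), 89.37553405761719) tilt [-2.00000e-03  2.00000e-03  1.99971e+02]
```

```bash
python3 -m inch '[[0,0,0,0.03,0,0.02,0.3],[0,0,0,0,0,0,0.3]]'| grep -E "eef|force"
python3 -m inch '[[0,0,0,0.03,0,0.02,0.3],[0,0,0,0,0,0,0.3]]'| grep -E "eef|force"
```

```text
eef_pos: [549.2, 11.5, 28.4]
contact_force: [-1.8, -13.8, 4.4]
grasp_force: 7.1
eef_pos: [549.3, 11.7, 28.4]
contact_force: [-4.9, -19.3, 7.5]
grasp_force: 9.9
```

```bash
python3 -m inch '[[0,0,0,-0.66,0,-0.45,0.3],[0,0,0,-0.82,0,-0.565,0.3],[0,0,0,-0.82,0,-0.565,0.3],[0,0,0,0.565,0,-0.82,0.3],[0,0,0,0.565,0,-0.82,0.3],[0,0,0,0.565,0,-0.82,0.3],[0,0,0,0.565,0,-0.82,0.3],[0,0,0,0.565,0,-0.82,0.3]]'
python3 -m inch '[[0,0,0,0.565,0,-0.82,0.3],[0,0,0,0.565,0,-0.82,0.3],[0,0,0,0.565,0,-0.82,0.3],[0,0,0,0.565,0,-0.82,0.3],[0,-0.038,0,0,0.6,0,0.3],[0,-0.038,0,0,0.6,0,0.3],[0,-0.038,0,0,0.6,0,0.3],[0,-0.038,0,0,0.6,0,0.3]]'
python3 -m inch '[[0,-0.038,0,0,0.6,0,0.3],[0,0,0,0,0.8,0,0.3],[0,0,0,0,0.8,0,0.3],[0,0,0,0,0.8,0,0.3],[0,0,0,0,0.8,0,0.3],[0,0,0,0,0.8,0,0.3],[0,0,0,0,0,0,0.3]]'
python3 -c "
from h import *
carton()"
```

```text
clock: 9.02
eef_pos: [547.4, -54.4, 154.3]
tcp_rot: [-3.14, -0.598, 1.559]
contact_force: [0.9, -0.5, -0.4]
opening: 0.699
grasp_force: 0.0
clock: 9.68
eef_pos: [608.8, -55.0, 254.1]
tcp_rot: [3.139, -0.114, 1.559]
contact_force: [-0.6, 0.1, -1.0]
opening: 0.697
grasp_force: 0.0
clock: 10.27
eef_pos: [725.1, -55.5, 252.0]
tcp_rot: [3.141, -0.0, 1.56]
contact_force: [-1.0, -0.6, 0.2]
opening: 0.702
grasp_force: 0.0
((564.3182983398438, 140.05494689941406), (15.071100234985352, 62.65843200683594), 89.80441284179688) tilt [ 1.00000e-02 -7.20000e-02  1.99961e+02]
```

```bash
python3 -m inch '[[0,0,0,0.97,0,0,0.3],[0,0,0,0.97,0,0,0.3],[0,0,0,0.97,0,0,0.3],[0,0,0,0.97,0,0,0.3],[0,0,0,0.97,0,0,0.3],[0,0,0,0.97,0,0,0.3],[0,0,-0.0384,0,0,0,0.3],[0,0,-0.0384,0,0,0,0.3]]'
python3 -m inch '[[0,0,-0.0384,0,0,0,0.3],[0,0,-0.0384,0,0,0,0.3],[0,0,-0.0384,0,0,0,0.3],[0,0,-0.0384,0,0,0,0.3],[0,0,-0.0384,0,0,0,0.3],[0,0,-0.0384,0,0,0,0.3],[0,0,-0.0384,0,0,0,0.3],[0,0,-0.0384,0,0,0,0.3]]'
python3 -m inch '[[0,0,-0.0384,0,0,0,0.3],[0,0,-0.0384,0,0,0,0.3],[0,0,-0.0384,0,0,0,0.3],[0,0.038,0,0,0,0,0.3],[0,0.038,0,0,0,0,0.3],[0,0.038,0,0,0,0,0.3],[0,0.038,0,0,0,0,0.3],[0,0.038,0,0,0,0,0.3]]'
python3 -m inch '[[0,0,0,0,0,0,0.3]]'; python3 -c "
from h import *
print(r.sense()['qpos'])"
```

```text
clock: 10.98
eef_pos: [722.9, 91.3, 252.6]
tcp_rot: [-3.14, -0.001, 1.808]
contact_force: [-0.5, -0.8, 0.0]
opening: 0.699
grasp_force: 0.0
clock: 11.65
eef_pos: [723.0, 89.5, 252.6]
tcp_rot: [-3.141, -0.002, 2.772]
contact_force: [-0.1, 0.4, -0.1]
opening: 0.698
grasp_force: 0.0
clock: 12.32
eef_pos: [723.8, 89.5, 254.3]
tcp_rot: [3.141, -0.602, 3.129]
contact_force: [1.0, 0.2, -0.7]
opening: 0.699
grasp_force: 0.0
clock: 12.4
eef_pos: [723.2, 89.0, 246.2]
tcp_rot: [-3.14, -0.613, 3.127]
contact_force: [1.2, 1.6, -2.6]
opening: 0.701
grasp_force: 0.0
[ 0.09363152  0.87733714  0.87890279  0.06682974  1.99514187 -1.45462561]
```

```bash
python3 -m inch '[[0,0,0,-0.565,0,0.825,0.3],[0,0,0,-0.565,0,0.825,0.3],[0,0,0,-0.565,0,0.825,0.3],[0,0,0,-0.565,0,0.825,0.3],[0,0,0,-0.565,0,0.825,0.3],[0,0,0,-0.565,0,0.825,0.3],[0,0,0,-0.565,0,0.825,0.3],[0,0,0,-0.565,0,0.825,0.3]]'
python3 -m inch '[[0,0,0,-0.28,0,0.41,0.3],[0,0,0,0,0,0,0.3],[0,0,0,0,0,0,0.3]]'
python3 -c "
from h import *
shot('scene','s2');carton('scene');print(r.sense()['qpos'])"
```

```text
clock: 13.07
eef_pos: [724.8, 89.7, 53.0]
tcp_rot: [3.141, -0.593, 3.129]
contact_force: [-0.0, 0.0, 0.4]
opening: 0.702
grasp_force: 0.0
clock: 13.32
eef_pos: [724.8, 89.7, 41.2]
tcp_rot: [-3.142, -0.596, 3.128]
contact_force: [-0.3, 0.0, 0.7]
opening: 0.703
grasp_force: 0.0
((545.1937255859375, 87.92912292480469), (120.20040130615234, 113.35848999023438), 89.34687042236328) tilt [-3.90000e-02  1.30000e-02  1.99997e+02]
[ 0.09448896  1.04592345  0.9808069   0.06099223  1.70550424 -1.47339827]
```

View pics/s2.png

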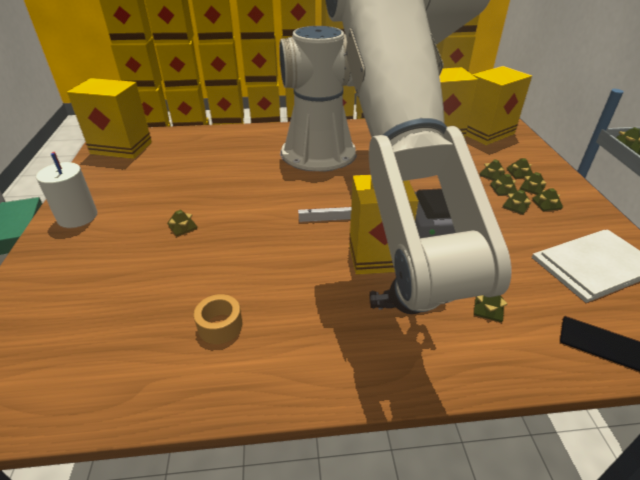

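The hand is behind the carton with the tips low at about (380,298). The forearm passes over the carton at about (385,175), so I check its clearance.

Run:
```python
from h import *
P=np.vstack([cloud(grab_frame(c)).reshape(-1,3) for c in("top","scene")])
for x in range(460,860,40):
    w=P[(abs(P[:,0]-x)<10)&(P[:,1]>-20)&(P[:,1]<200)]
    a=w[(w[:,2]>245)&(w[:,2]<800)]
    if len(a): print(x,"arm z min/max",a[:,2].min().round(),a[:,2].max().round(),"y",a[:,1].min().round(),a[:,1].max().round())
```

```text
460 arm z min/max 489.0 642.0 y -20.0 200.0
500 arm z min/max 513.0 642.0 y -20.0 199.0
540 arm z min/max 512.0 630.0 y -20.0 199.0
580 arm z min/max 474.0 581.0 y -9.0 114.0
620 arm z min/max 453.0 552.0 y -5.0 125.0
660 arm z min/max 428.0 521.0 y -1.0 127.0
700 arm z min/max 400.0 492.0 y 7.0 121.0
740 arm z min/max 340.0 462.0 y 9.0 131.0
780 arm z min/max 320.0 431.0 y 11.0 135.0
820 arm z min/max 299.0 410.0 y 14.0 139.0
```

```bash
python3 -m inch '[[0,0,0,-0.27,0,0.4,0.3],[0,0,0,0.66,0,0.45,0.3],[0,0,0,0.66,0,0.45,0.3],[0,0,0,0.66,0,0.45,0.3],[0,0,0,0.5,0,0.34,0.3],[0,0,0,0.165,0,0.113,0.3],[0,0,0,0.165,0,0.113,0.3],[0,0,0,0.165,0,0.113,0.3]]'
python3 -m inch '[[0,0,0,0.165,0,0.113,0.3],[0,0,0,0.165,0,0.113,0.3],[0,0,0,0.165,0,0.113,0.3],[0,0,0,0.165,0,0.113,0.3],[0,0,0,0.165,0,0.113,0.3],[0,0,0,0.165,0,0.113,0.3]]'
python3 -c "
from h import *
carton('scene')"
```

```text
clock: 14.18
eef_pos: [635.6, 90.9, 28.2]
tcp_rot: [3.141, -0.596, 3.128]
contact_force: [-0.6, -0.9, 0.1]
opening: 0.702
grasp_force: 0.0
clock: 14.68
eef_pos: [606.3, 91.2, 28.0]
tcp_rot: [3.141, -0.593, 3.128]
contact_force: [4.9, -1.5, -1.7]
opening: 0.701
grasp_force: 2.8
((538.5994262695312, 87.96786499023438), (119.72817993164062, 112.4187240600586), 88.93760681152344) tilt [-2.90000e-02  2.00000e-02  2.00325e+02]
```

Contact made; the carton slides. Continue.

```bash
python3 -m inch '[[0,0,0,0.165,0,0.113,0.3],[0,0,0,0.165,0,0.113,0.3],[0,0,0,0.165,0,0.113,0.3],[0,0,0,0.165,0,0.113,0.3],[0,0,0,0.165,0,0.113,0.3],[0,0,0,0.165,0,0.113,0.3],[0,0,0,0.165,0,0.113,0.3],[0,0,0,0.165,0,0.113,0.3]]'
python3 -c "
from h import *
carton('scene')"
python3 -m inch '[[0,0,0,0.165,0,0.113,0.3],[0,0,0,0.165,0,0.113,0.3],[0,0,0,0.165,0,0.113,0.3],[0,0,0,0.165,0,0.113,0.3],[0,0,0,0.165,0,0.113,0.3],[0,0,0,0.165,0,0.113,0.3]]'
python3 -c "
from h import *
carton('scene')"
```

```text
clock: 15.4
eef_pos: [566.5, 91.7, 28.0]
tcp_rot: [3.141, -0.593, 3.128]
contact_force: [6.9, -0.1, 0.2]
opening: 0.703
grasp_force: 3.0
((498.5225524902344, 88.14483642578125), (119.18206787109375, 113.31804656982422), 89.56879425048828) tilt [-3.10000e-02  1.70000e-02  2.00253e+02]
clock: 15.95
eef_pos: [536.8, 92.1, 28.0]
tcp_rot: [3.141, -0.593, 3.128]
contact_force: [8.2, -1.8, 0.8]
opening: 0.7
grasp_force: 3.5
((468.2768249511719, 88.39506530761719), (118.57012176513672, 114.12577056884766), 89.23552703857422) tilt [-3.30000e-02  1.40000e-02  2.00212e+02]
```

```bash
python3 -m inch '[[0,0,0,0.165,0,0.113,0.3],[0,0,0,0.165,0,0.113,0.3],[0,0,0,0.165,0,0.113,0.3],[0,0,0,0.165,0,0.113,0.3],[0,0,0,0.07,0,0.045,0.3]]'
python3 -m inch '[[0,0,0,0.035,0,0.023,0.3],[0,0,0,0.035,0,0.023,0.3],[0,0,0,0,0,0,0.3]]' | grep -E "eef|force"
python3 -m inch '[[0,0,0,0.035,0,0.023,0.3],[0,0,0,0,0,0,0.3]]' | grep -E "eef|force"
python3 -c "
from h import *
carton('scene')"
```

```text
clock: 16.42
eef_pos: [514.2, 92.4, 28.0]
tcp_rot: [3.141, -0.594, 3.128]
contact_force: [7.5, -1.1, -0.8]
opening: 0.701
grasp_force: 3.3
eef_pos: [512.5, 92.4, 27.9]
contact_force: [6.0, -1.3, -0.3]
grasp_force: 3.0
eef_pos: [511.6, 92.5, 28.0]
contact_force: [6.2, -1.2, 0.8]
grasp_force: 3.3
((444.0179443359375, 88.05408477783203), (118.36994934082031, 113.5775146484375), 88.24248504638672) tilt [-3.90000e-02  1.30000e-02  2.00252e+02]
```

```bash
for i in 1; do python3 -m inch '[[0,0,0,0.035,0,0.023,0.3],[0,0,0,0,0,0,0.3]]' | grep -E "eef|contact"; done
python3 -m inch '[[0,0,0,0.035,0,0.023,0.3],[0,0,0,0,0,0,0.3]]' | grep -E "eef|contact"
```

```text
eef_pos: [511.1, 92.5, 28.0]
contact_force: [8.3, -1.7, -0.2]
eef_pos: [511.0, 92.5, 28.0]
contact_force: [9.7, -2.2, -0.8]
```

```bash
python3 -m inch '[[0,0,0,0.035,0,0.023,0.3],[0,0,0,0,0,0,0.3]]' | grep -E "eef|contact"
python3 -m inch '[[0,0,0,0.035,0,0.023,0.3],[0,0,0,0,0,0,0.3]]' | grep -E "eef|contact"
```

```text
eef_pos: [510.9, 92.5, 28.1]
contact_force: [15.2, -1.4, -1.3]
eef_pos: [510.9, 92.5, 28.1]
contact_force: [15.7, -2.2, -0.4]
```

Flush against the near stop. Back off, rise, and swing clear to check.

```bash
python3 -m inch '[[0,0,0,-0.4,0,-0.27,0.3],[0,0,0,-0.82,0,-0.565,0.3],[0,0,0,-0.82,0,-0.565,0.3],[0,0,0,-0.82,0,-0.565,0.3],[0,0,0,0.565,0,-0.82,0.3],[0,0,0,0.565,0,-0.82,0.3],[0,0,0,0.565,0,-0.82,0.3],[0,0,0,0.565,0,-0.82,0.3]]'
python3 -m inch '[[0,0,0,0.565,0,-0.82,0.3],[0,0,0,0.565,0,-0.82,0.3],[0,0,0,0.565,0,-0.82,0.3],[0,0,0,0.565,0,-0.82,0.3],[0,0,0,0.565,0,-0.82,0.3],[0,0,0,0.565,0,-0.82,0.3],[0,0,0,0,0,0,0.3]]'
python3 -c "
from h import *
shot('top','t3');carton()"
```

```text
clock: 18.22
eef_pos: [591.1, 91.4, 128.6]
tcp_rot: [-3.141, -0.599, 3.128]
contact_force: [0.1, -0.0, -0.2]
opening: 0.7
grasp_force: 0.0
clock: 18.8
eef_pos: [591.9, 91.7, 282.2]
tcp_rot: [3.14, -0.592, 3.129]
contact_force: [0.7, 0.0, 0.9]
opening: 0.699
grasp_force: 0.0
((439.99200439453125, 46.87214279174805), (109.9753646850586, 38.09239196777344), 0.824039101600647) tilt [-1.00000e-03  1.90000e-02  2.00171e+02]
```

View pics/t3.png

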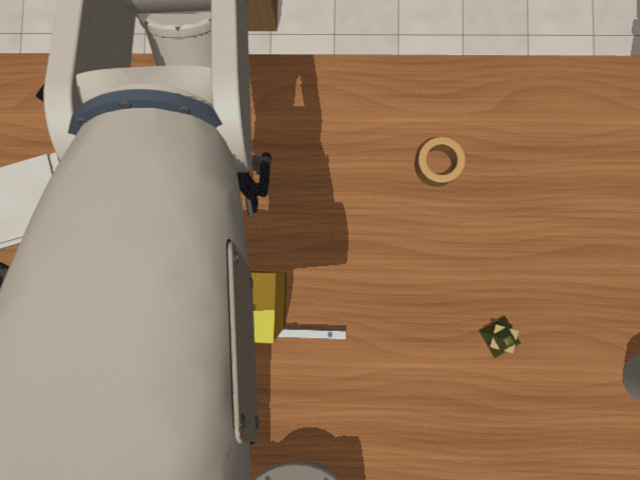

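The arm hides most of the carton; its visible part at (263,308) sits in the corner. Move aside to measure.

```bash
python3 -m inch '[[0,0,0,0,-1,0,0.3],[0,0,0,0,-1,0,0.3],[0,0,0,0,-1,0,0.3],[0,0,0,0,-1,0,0.3],[0,0,0,0,-1,0,0.3],[0,0,0,0,-1,0,0.3],[0,0,0,0,-1,0,0.3],[0,0,0,0,-1,0,0.3]]' | head -2
python3 -m inch '[[0,0,0,0,-1,0,0.3],[0,0,0,0,-1,0,0.3],[0,0,0,0,-1,0,0.3],[0,0,0,0,-1,0,0.3],[0,0,0,0,0,0,0.3],[0,0,0,0,0,0,0.3],[0,0,0,0,0,0,0.3]]' | head -2
python3 -c "
from h import *
shot('top','t4');carton();carton('scene')"
```

```text
clock: 19.57
eef_pos: [587.3, -109.6, 275.5]
clock: 20.15
eef_pos: [586.4, -208.0, 276.0]
((440.2784423828125, 89.04549407958984), (120.29632568359375, 109.82808685302734), 89.32930755615234) tilt [-2.00000e-03  2.00000e-03  2.00202e+02]
((443.9041748046875, 88.82780456542969), (119.75381469726562, 113.59246826171875), 89.59317779541016) tilt [-5.90000e-02  1.20000e-02  2.00164e+02]
```

View pics/t4.png

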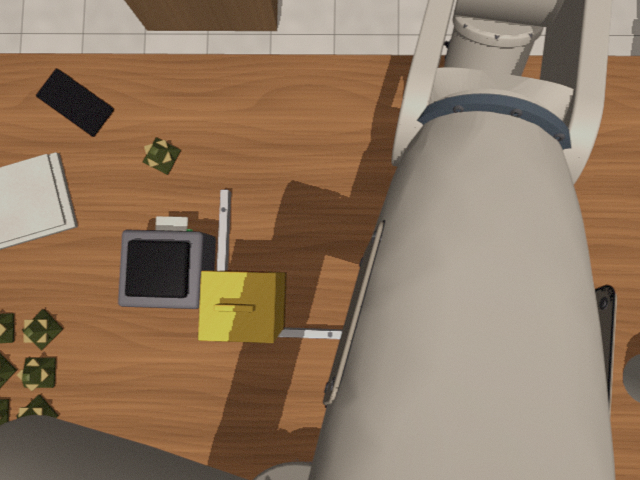

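The carton (centre at pixel (240,307)) is at (440.3, 89.0) mm, against a seat of about (439.5, 89.4), and it is square. The left dumpling at (161,155) and the tape roll (seen at (441,160) in the previous picture) haven't moved. Handing in.

```bash
python3 -c "
from rig import r
print(r.sign_off())"
```

```text
the job is handed in; nothing more can be done
None
```

The carton stands upright and square in the labelling corner, within about 1 mm of flush with both stops by the camera; the dumplings and tape roll were not touched, and the job is handed in (no verdict was returned).

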